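# Lock the battery cap of the display turntable

### The arm

A 7-joint arm with a two-finger parallel gripper is mounted at the origin on the work surface; the furniture and walls round the work are solid. World frame = base frame: x ahead of the robot, y to its left, z up, the work surface at z = 0. Lengths are in m, angles in rad, forces in N, time in s.
With the tool pointing down it reaches from about 0.425 to 0.875 m from the base axis. Payload 4.7 kg.
Tool frame: the origin (TCP) lies at the very end of the fingers, on their centre line; the grasp point (between the pads) lies 19 mm behind it; z points along the fingers, y is the line along which they close (so a half turn about z gives the same grasp; the last joint's range is limited). The gripper opens to 87 mm and grips with 3 to 60 N. Pads are 19 mm wide; open, the fingers measure 117 mm over their backs; the gripper's body (75 mm by 190 mm) begins 51 mm behind the grasp point.
Start: joints at [1.278, 0.321, -0.07, 1.45, 0.023, 1.371, -0.057], TCP at [0.196, -0.62, 0.223] pointing down, gripper open.
Joint ranges: [-2.86, 2.86], [-0.3, 2.09], [-1.38, 1.24], [0.06, 2.45], [-1.56, 4.7], [0.09, 2.05], [-2.69, 2.69]. Speed limits (rad/s): [2.57, 2.57, 3.14, 3.14, 3.14, 3.14, 3.14].

### API

Orientations are given as a unit quaternion [w, x, y, z].
In Python, from station import bot gives the robot as it stands.
- The arm moves only by the tool apply_moves, never from a script. Its argument "series" is a list of rows, each a list of 7 numbers: the turn, a rotation vector about the tool's x, y, z as a fraction of full scale, then the shift along the tool's x, y, z as a fraction of full scale, then the opening, from -1 (shut) to 1 (fully open). A call has 1 to 8 rows; each row shifts and turns the commanded pose from where the row before left it, along the tool's axes as they then stand; what a row does not reach is not made up. Full scale, the value 1, is 0.04 m for a shift and 0.12 rad for a turn. A row lasts 1/8 s, in which the tool goes at most 62.5 mm and 10.7 degrees, less where a joint would pass 70% of its speed; a pose out of reach is approached as far as the arm can. A call with a number of a shift or a turn outside -1 to 1 is refused whole. A call with a gripper value outside its range is refused whole. The fingers move at their own pace and stop on an object; "newtons" is the grip in N (left out, the last holds). Time passes only in rows, so rows that do not move let the fingers close. It gives the time, the measured TCP pose, the force, the opening and the grip force at its end, in the units of the state.
- bot.state(): the state, without advancing time (a new reading comes with each control period).
- bot.snapshot(name): name is "side" or "top" or "wrist"; returns a dict with "color" (400x640x3 uint8, red, green, blue), "vfov" (degrees; the focal length in pixels is half the picture's height over the tangent of half this angle, whatever the lens; pixels are square), "cx", "cy" (the principal point, pixels), "R" (3x3) and "t" (3): a world point X has camera coordinates R X + t. Camera axes: x right, y down, z forward; pixel columns grow to the right and rows downward; lengths in m; the calibration is good to about 2 mm. The wrist camera is an equidistant fisheye: a pixel r from the principal point sees the ray r / f radians off the axis. A picture is of the moment at which its call begins. There is no depth.
- bot.close_job(): hands the job in; it is judged then, once.
Trained networks look in the newest picture that a camera, given by its name, has taken for a name from the list of things; names that differ only in an ending like _2 or _b are one class to them, and where a whole thing is asked for, a point or a joint stands for the part that bears it (a point fixed in the world has none). Each returns a list of dicts, best first, with "p" (0 to 1); they miss things now and then, are a little off and sometimes report something else, mostly with a low value. They report only what shows in the picture. A call takes as long as a camera call.
- bot.search_frame(camera, query): "point" ([x, y, z] in m, in world coordinates, good to about 4 mm: the middle of the surface that is visible of it).
- bot.trace(camera, query): "mask" (400x640 bool, what is visible of it).
- bot.mark_of(camera, query): "point" ([x, y, z] in m, in world coordinates, good to about 4 mm: a listed point, or the origin of a listed thing).
The state is a dict: "time_s": time; "joints": joint angles; "qd": joint speeds; "joint_torque": joint torques, N m; "tool_pos": TCP position; "ee_rot": TCP orientation; "ft_force": force on the tool from outside, world axes, zero at the start; "torque": the same for the moment, N m; "opening": finger opening in m; "grip_force": force on a finger pad.
Only numpy, scipy, OpenCV 4.12 (cv2) and the standard library are available. Lean on these libraries where they do the work, as an engineer would, in place of code of your own. Each camera call takes 0.05 s, during which the arm holds its last target. There are 200 camera calls.

### The job

The round battery cap of the little display turntable has only been laid on its bay. Turn it clockwise (seen from above) until its lugs drop into the slots, press it down against the battery spring, turn it a further quarter turn clockwise to the stop and let go, so that it springs up into its lock and stays held down. Leave the toy car on the turntable and the hand stamp on the table where they are.

Things in the scene. Friction and masses are not known exactly. Their poses are not given: they have to be found in the camera images.
- turntable: White display turntable, fixed, housing 150 x 270 x 22 mm high (its x, y, z), origin at the centre of its underside. A black round plate (114 mm across, top 32 mm above the table) at y = -68 mm carries a toy car. The battery bay is at y = +75 mm: a grey upright collar, 88 mm across outside, with an inward flange at its rim (flange 6 mm thick, hole 63 mm across).
- bay_axis (a point): On the bay's vertical axis at the collar's rim, 50 mm above the table. Two 21 mm slots across from each other in the flange admit the cap's lugs. They stand at any angle, hidden by the cap and unreported (this point turns with the turntable): feel for them. From each a channel runs a quarter turn clockwise under the flange to an end stop, with a 3 mm deep notch above it; a wall bars the other way.
- cap: Black battery cap, about 0.12 kg, loose; origin at the centre of its plug's lower end, z up. Plug 60 mm across, 1.5 mm play in the bay. Origin's height above the table: 40 mm at the start, lugs resting on the flange, upright; 36 mm dropped into the slots by its weight; 25 mm pressed fully home (27 or less to turn under the flange); 31 mm sprung up into the lock notches.
- cap_face (a point): Centre of the cap's flat top face (103 mm across, skirted), 33 mm above the cap's origin, axes as the cap's. An orange grip bar stands on the face along x through this point: 78 mm long, 14 mm wide, 18 mm high. Fingertips may press on the face on both sides of it while turning it.
- cap_lug (a point): Underside of the cap's +y lug, at y = 34 mm, z = 10 mm of the cap; its twin is at -y. Lugs are 14 mm wide, 6 mm high and reach 38 mm from the axis. At the start the cap must be turned 0.35 to 1.35 rad clockwise (seen from above) for the lugs to meet the slots; within about 0.07 rad of that they drop in.
- battery_plate (a joint): Travel (m) of the sprung contact plate under the cap, growing as the cap is pressed: 0 while unlocked (3.5 N preload), about 0.005 (6.5 N) with the lugs in the lock notches, about 0.008 with the lugs under the flange short of the notches, 0.011 (10 N) pressed fully home.
- toy_car: Red wooden toy car, 58 x 102 x 50 mm, loose on the turntable's black plate, origin at the centre of its underside. Bystander.
- stamp: Small wooden hand stamp, 24 x 36 x 66 mm, standing on the table nearer the robot, origin at the centre of its underside. Bystander.

How it is judged:
By the outcome, as a careful person would: the job done as asked, in the order asked, and still so for the second after the job is handed in, with the robot touching nothing.
It also fails if it takes over 61 s, if anything falls off the work surface, if the arm or the gripper's body presses on something with over 40 N, if the wrist force passes 120 N, or if a joint passes its speed limit or range.

## Working session

There is one attempt and no reset: what is moved stays moved. The work goes in short steps, Python scripts to look and compute and a tool call to move; the robot and the scene stay as the last step left them, time stands still between calls to the robot, and variables do not carry over. Pictures are saved under pics/ and viewed, at most 10 in all, crops included, and the job is handed in when it is done.

Besides the shell and the picture viewer there is one more tool, called after "Request:" as name(argument=value, ...), one argument or row to a line, values as JSON. apply_moves: Moves the arm, as the interface text tells. Shift numbers are shares of 0.04 m and turn numbers shares of 0.12 rad, none past 1 either way. Its arguments: {"type":"object","properties":{"series":{"type":"array","items":{"type":"array","items":{"type":"number","minimum":-1,"maximum":1}}},"newtons":{"type":"number"}},"required":["series"]}

```bash
mkdir -p pics; cat > h.py <<'E'
from station import bot
import numpy as np, cv2
from scipy.spatial.transform import Rotation as R
def pose():
    s=bot.state(); q=s['ee_rot']; return np.array(s['tool_pos']),R.from_quat([q[1],q[2],q[3],q[0]]),s
def brief():
    p,r,s=pose(); print('t',round(s['time_s'],2),'p',p.round(4),'x',r.as_matrix()[:,0].round(3),'z',r.as_matrix()[:,2].round(3),'f',np.round(s['ft_force'],1),'m',np.round(s['torque'],2),'op',round(s['opening'],4),'g',s['grip_force'],'j',np.round(s['joints'],2))
E
python3 - <<'E'
from h import *
brief()
ims=[]
for c in ['side','top']:
    d=bot.snapshot(c); ims.append(d['color']); np.savez(f'{c}.npz',**d)
    for q in ['cap','cap_face','bay_axis','cap_lug','turntable','toy_car','stamp']:
        try: print(c,q,[(np.round(x['point'],3),round(x['p'],2)) for x in bot.mark_of(c,q)[:2]])
        except Exception as e: print(c,q,e)
cv2.imwrite('pics/a.png',cv2.resize(np.vstack(ims)[:,:,::-1],(480,600)))
cv2.imwrite('pics/top.png',ims[1][:,:,::-1])
E
```

```text
t 0.0 p [ 0.1961 -0.6191  0.2215] x [ 0.953  0.302 -0.   ] z [-0.001  0.002 -1.   ] f [-0.2  0.2 -0.3] m [-0.04  0.05  0.  ] op 0.0873 g 0.0 j [ 1.28  0.32 -0.07  1.45  0.02  1.37 -0.06]
side cap [(array([0.543, 0.046, 0.038]), 0.6)]
side cap_face [(array([0.543, 0.05 , 0.07 ]), 0.74), (array([0.544, 0.046, 0.039]), 0.48)]
side bay_axis []
side cap_lug [(array([0.54 , 0.076, 0.047]), 0.83)]
side turntable []
side toy_car [(array([ 0.568, -0.088,  0.034]), 0.57)]
side stamp []
top cap [(array([ 0.554, -0.027, -0.002]), 0.62), (array([ 0.376,  0.168, -0.001]), 0.37)]
top cap_face [(array([0.54 , 0.047, 0.076]), 0.94), (array([ 0.374,  0.166, -0.001]), 0.41)]
top bay_axis []
top cap_lug [(array([0.538, 0.081, 0.05 ]), 0.75)]
top turntable [(array([ 0.552, -0.028, -0.   ]), 0.86)]
top toy_car [(array([ 0.564, -0.092,  0.036]), 0.77)]
top stamp [(array([ 0.374,  0.166, -0.003]), 0.51)]
```

View pics/top.png

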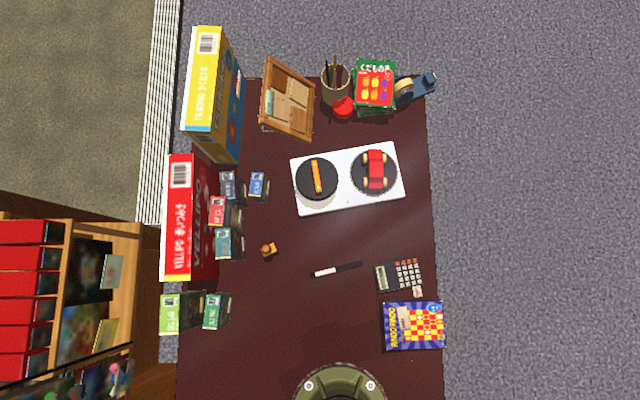

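View pics/a.png

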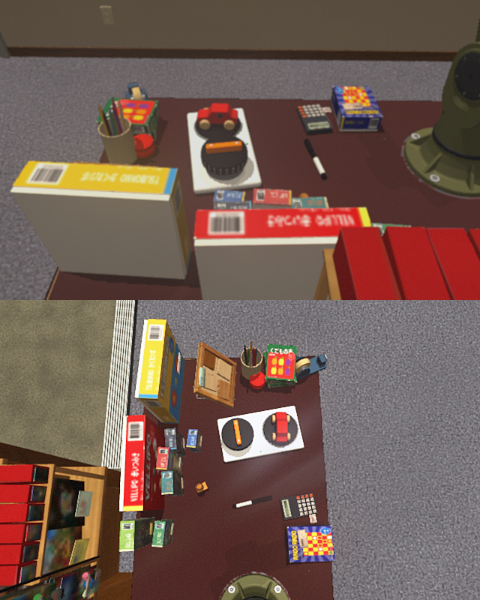

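The top view shows the orange bar near (317,176), running nearly along the image's vertical. The car is at (376,172) and the stamp at (268,249). Next I measure the bar precisely and plan the approach.

```bash
cat >> h.py <<'E'
def bar(cam,d,h):
    im=d['color']; hsv=cv2.cvtColor(np.ascontiguousarray(im),cv2.COLOR_RGB2HSV)
    m=cv2.inRange(hsv,(8,140,110),(24,255,255)); f=im.shape[0]/2/np.tan(np.radians(float(d['vfov']))/2)
    n,l,st,c=cv2.connectedComponentsWithStats(m)
    out=[]
    for i in range(1,n):
        if st[i,4]<60: continue
        v,u=np.nonzero(l==i)
        ray=np.stack([(u-d['cx'])/f,(v-d['cy'])/f,np.ones(len(u))])
        C=-d['R'].T@d['t']; w=d['R'].T@ray; P=(C[:,None]+w*((h-C[2])/w[2])).T[:,:2]
        mu=P.mean(0); e,V=np.linalg.eigh(np.cov((P-mu).T)); a=V[:,1]
        out.append((st[i].tolist(),mu.round(4),np.sqrt(e*12).round(3),round(float(np.arctan2(a[1],a[0])),3)))
    return out
def plan(wp,phi,n,first=(1.0,)):
    """rows to xyz wp with tool-x heading phi (unwrapped relative), n rows, straight line"""
    p,r,s=pose(); M=r.as_matrix(); ph=np.arctan2(M[1,0],M[0,0]); dphi=phi-ph
    rows=[]
    for k in range(n):
        a=ph+dphi*k/n; X=np.array([np.cos(a),np.sin(a),0]); Y=np.array([np.sin(a),-np.cos(a),0]); D=(np.array(wp)-p)/n/0.04
        rows.append([0,0,round(-dphi/n/.12,3),round(D@X,3),round(D@Y,3),round(-D[2],3),1])
    return rows
E
python3 - <<'E'
from h import *
for c,h in [('top',.091),('side',.091)]:
    d=dict(np.load(c+'.npz'))
    for o in bar(c,d,h): print(c,o)
d=dict(np.load('top.npz')); print(-d['R'].T@d['t'])
p,r,s=pose()
# arc: polar interpolation in 24 rows
th0,r0=np.arctan2(p[1],p[0]),np.hypot(p[0],p[1]); th1,r1=np.arctan2(.047,.54),np.hypot(.54,.047)
M=r.as_matrix();a=np.arctan2(M[1,0],M[0,0]);n=28
print(a,th0,th1)
tot=(np.pi+.1-a)
pts=[np.array([np.cos(t),np.sin(t)])*q for t,q in zip(np.linspace(th0,th1,n+1),np.linspace(r0,r1,n+1))]
st=-tot/n/.12; print('turn',st)
for k in range(n):
    b=a+tot*k/n; D=(pts[k+1]-pts[k])/.04
    print(k,[round(D@[np.cos(b),np.sin(b)],2),round(D@[np.sin(b),-np.cos(b)],2)])
E
```

```text
top ([217, 26, 17, 35, 141], array([0.8846, 0.2779]), array([0.032, 0.079]), -2.855)
top ([259, 57, 57, 85, 1823], array([0.7276, 0.1149]), array([0.117, 0.228]), -2.738)
top ([211, 59, 20, 90, 660], array([0.7175, 0.2759]), array([0.041, 0.207]), 3.141)
top ([362, 75, 8, 12, 66], array([ 0.7763, -0.0743]), array([0.016, 0.026]), 2.985)
top ([370, 90, 8, 10, 67], array([ 0.7404, -0.0929]), array([0.017, 0.025]), 3.026)
top ([311, 159, 11, 34, 186], array([0.5398, 0.0475]), array([0.015, 0.076]), -2.981)
top ([33, 218, 40, 152, 1198], array([0.2914, 0.6184]), array([0.041, 0.334]), -3.109)
top ([79, 222, 62, 12, 427], array([0.428 , 0.5002]), array([0.02 , 0.125]), 1.466)
top ([73, 229, 66, 124, 2574], array([0.2895, 0.4813]), array([0.09 , 0.267]), -3.023)
top ([260, 242, 17, 15, 148], array([0.3728, 0.1552]), array([0.024, 0.034]), 1.876)
top ([405, 311, 22, 29, 118], array([ 0.201 , -0.1599]), array([0.039, 0.058]), 3.117)
top ([421, 310, 22, 30, 223], array([ 0.2109, -0.1965]), array([0.04, 0.05]), -2.817)
top ([87, 320, 6, 25, 91], array([0.2002, 0.5374]), array([0.011, 0.043]), 
[... 1652 characters left out ...]
.68), np.float64(0.3)]
11 [np.float64(0.66), np.float64(0.33)]
12 [np.float64(0.63), np.float64(0.37)]
13 [np.float64(0.61), np.float64(0.4)]
14 [np.float64(0.58), np.float64(0.43)]
15 [np.float64(0.55), np.float64(0.46)]
16 [np.float64(0.52), np.float64(0.48)]
17 [np.float64(0.49), np.float64(0.51)]
18 [np.float64(0.46), np.float64(0.53)]
19 [np.float64(0.43), np.float64(0.55)]
20 [np.float64(0.39), np.float64(0.57)]
21 [np.float64(0.36), np.float64(0.59)]
22 [np.float64(0.32), np.float64(0.6)]
23 [np.float64(0.29), np.float64(0.62)]
24 [np.float64(0.25), np.float64(0.63)]
25 [np.float64(0.21), np.float64(0.64)]
26 [np.float64(0.18), np.float64(0.64)]
27 [np.float64(0.14), np.float64(0.65)]
```

Request:
apply_moves(
  series=[
    [0,0,-0.89,0.78,-0.12,0,1],
    [0,0,-0.89,0.78,-0.07,0,1],
    [0,0,-0.89,0.78,-0.03,0,1],
    [0,0,-0.89,0.77,0.02,0,1],
    [0,0,-0.89,0.77,0.06,0,1],
    [0,0,-0.89,0.76,0.1,0,1],
    [0,0,-0.89,0.75,0.14,0,1],
    [0,0,-0.89,0.73,0.18,0,1],
  ],
)

```text
time_s: 1.8
tool_pos: [0.3951, -0.4741, 0.2226]
ee_rot: [0.0, 0.835, 0.55, -0.0]
ft_force: [1.1, 0.5, 0.2]
opening: 0.0867
grip_force: 0.0
```

Request:
apply_moves(
  series=[
    [0,0,-0.89,0.72,0.22,0,1],
    [0,0,-0.89,0.7,0.26,0,1],
    [0,0,-0.89,0.68,0.3,0,1],
    [0,0,-0.89,0.66,0.33,0,1],
    [0,0,-0.89,0.63,0.37,0,1],
    [0,0,-0.89,0.61,0.4,0,1],
    [0,0,-0.89,0.58,0.43,0,1],
    [0,0,-0.89,0.55,0.46,0,1],
  ],
)

```text
time_s: 2.8
tool_pos: [0.5138, -0.2729, 0.2227]
ee_rot: [0.0, 0.532, 0.847, -0.0]
ft_force: [0.5, 0.1, -0.7]
opening: 0.087
grip_force: 0.0
```

Request:
apply_moves(
  series=[
    [0,0,-0.89,0.52,0.48,0,1],
    [0,0,-0.89,0.49,0.51,0,1],
    [0,0,-0.89,0.46,0.53,0,1],
    [0,0,-0.89,0.43,0.55,0,1],
    [0,0,-0.89,0.39,0.57,0,1],
    [0,0,-0.89,0.36,0.59,0,1],
    [0,0,-0.89,0.32,0.6,0,1],
    [0,0,-0.89,0.29,0.62,0,1],
  ],
)

```text
time_s: 3.8
tool_pos: [0.5406, -0.0537, 0.2227]
ee_rot: [0.0, 0.134, 0.991, -0.0]
ft_force: [-1.0, -0.2, -0.5]
opening: 0.0869
grip_force: 0.0
```

Request:
apply_moves(
  series=[
    [0,0,-0.89,0.25,0.63,0,1],
    [0,0,-0.89,0.21,0.64,0,1],
    [0,0,-0.89,0.18,0.64,0,1],
    [0,0,-0.89,0.14,0.65,0,1],
    [0,0,0,0,0,0,1],
  ],
)

```text
time_s: 4.42
tool_pos: [0.5206, 0.053, 0.2229]
ee_rot: [0.0, -0.08, 0.997, -0.0]
ft_force: [-0.1, 0.7, -0.4]
opening: 0.0869
grip_force: 0.0
```

```bash
python3 - <<'E'
from h import *
brief()
w=bot.snapshot('wrist'); cv2.imwrite('pics/w1.png',w['color'][:,:,::-1])
for q in ['cap_face','cap_lug','bay_axis']: print(q,[(np.round(x['point'],4),round(x['p'],2)) for x in bot.mark_of('wrist',q)[:2]])
# fisheye bar
d=w; im=d['color']; hsv=cv2.cvtColor(np.ascontiguousarray(im),cv2.COLOR_RGB2HSV)
m=cv2.inRange(hsv,(8,140,110),(24,255,255)); f=200/np.tan(np.radians(float(d['vfov']))/2)
n,l,st,c=cv2.connectedComponentsWithStats(m)
for i in range(1,n):
    if st[i,4]<150: continue
    v,u=np.nonzero(l==i); x,y=u-d['cx'],v-d['cy']; rr=np.hypot(x,y)+1e-9; t=rr/f
    ray=np.stack([np.sin(t)*x/rr,np.sin(t)*y/rr,np.cos(t)]); C=-d['R'].T@d['t']; g=d['R'].T@ray
    P=(C[:,None]+g*((.091-C[2])/g[2])).T[:,:2]; mu=P.mean(0); e,V=np.linalg.eigh(np.cov((P-mu).T)); a=V[:,1]
    print(st[i],mu.round(4),np.sqrt(e*12).round(3),np.arctan2(a[1],a[0]).round(3),cv2.minAreaRect((P*1000).astype(np.float32)))
print(plan([.54,.0475,.12],3.30-2*np.pi,3))
E
```

```text
t 4.42 p [0.5206 0.053  0.2229] x [-0.987 -0.159 -0.001] z [ 0.001 -0.    -1.   ] f [-0.1  0.7 -0.4] m [ 0.06 -0.1  -0.03] op 0.0869 g 0.0 j [ 0.68  0.11 -0.88  1.74  0.09  1.33  1.51]
cap_face [(array([0.5458, 0.0478, 0.0714]), 0.92)]
cap_lug [(array([0.5403, 0.0772, 0.0536]), 0.77)]
bay_axis []
[414  66  37  23 537] [0.3889 0.145 ] [0.02  0.039] 2.016 ((388.84442138671875, 145.74583435058594), (20.203420639038086, 38.31793212890625), 24.33268928527832)
[301 169  16  77 864] [0.543  0.0464] [0.015 0.076] -2.998 ((540.7598266601562, 46.190311431884766), (79.61426544189453, 14.536067008972168), 9.095173835754395)
[151 242  13  46 159] [ 0.6434 -0.1244] [0.012 0.066] 3.125 ((640.3089599609375, -123.4385986328125), (62.48073959350586, 15.017909049987793), 1.9561362266540527)
[ 301  284   67   26 1155] [0.6436 0.0833] [0.032 0.064] 1.501 ((639.5828247070312, 90.60890197753906), (34.71498107910156, 76.30229187011719), 8.521137237548828)
[[0, 0, np.float64(-0.016), np.float64(-0.151), np.float64(-0.037), np.float64(0.854), 1], [0, 0, np.float64(-0.016), np.float64(-0.151), np.float64(-0.037), np.float64(0.854), 1], [0, 0, np.float64(-0.016), np.float64(-0.151), np.float64(-0.037), np.float64(0.854), 1]]
```

View pics/w1.png

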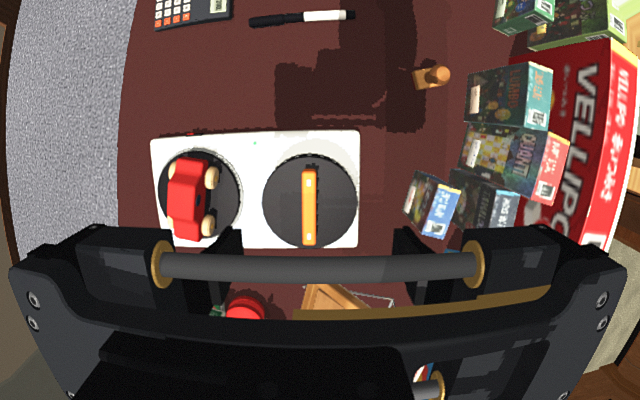

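The wrist view shows the bar at (309,207), upright in the image, between the open fingers. The car at (190,198) is clear. I descend and grip.

Request:
apply_moves(
  series=[
    [0,0,0,-0.12,-0.06,0.9,0.2],
    [0,0,0,-0.12,-0.06,0.9,0.2],
    [0,0,0,-0.12,-0.06,0.9,0.2],
    [0,0,0,-0.12,-0.05,0.6,0.2],
    [0,0,0,0,0,0.2,0.2],
    [0,0,0,0,0,0,0.2],
  ],
)

```text
time_s: 5.38
tool_pos: [0.5414, 0.0441, 0.0824]
ee_rot: [-0.0, -0.077, 0.997, 0.0]
ft_force: [1.0, 0.3, 0.4]
opening: 0.0526
grip_force: 0.0
```

```bash
python3 - <<'E'
from h import *
brief()
E
```

```text
t 5.38 p [0.5414 0.0441 0.0824] x [-0.988 -0.154  0.001] z [-0.001  0.    -1.   ] f [1.  0.3 0.4] m [ 0.11 -0.09 -0.03] op 0.0526 g 0.0 j [ 0.6   0.32 -0.84  1.86  0.26  1.08  1.39]
```

Request:
apply_moves(
  series=[
    [0,0,0,0,0.07,0.15,0.0],
    [0,0,0,0,0,0,-0.4],
    [0,0,0,0,0,0,-1],
    [0,0,0,0,0,0,-1],
    [0,0,0,0,0,0,-1],
    [0,0,0,0,0,0,-1],
  ],
  newtons=25,
)

```text
time_s: 6.12
tool_pos: [0.5411, 0.0473, 0.0767]
ee_rot: [0.0, -0.078, 0.997, -0.0]
ft_force: [-0.2, -0.1, 0.7]
opening: 0.0139
grip_force: 25.0
```

```bash
python3 - <<'E'
from h import *
brief()
bot.snapshot('side'); bot.snapshot('top')
for c in ['side','top']:
  for q in ['cap_face','cap_lug']: print(q,[(np.round(x['point'],4),round(x['p'],2)) for x in bot.mark_of(c,q)[:2]])
E
```

```text
t 6.12 p [0.5411 0.0473 0.0767] x [-0.988 -0.155 -0.   ] z [ 0. -0. -1.] f [-0.2 -0.1  0.7] m [ 0.04 -0.09  0.01] op 0.0139 g 25.00022381544113 j [ 0.59  0.32 -0.84  1.86  0.27  1.07  1.38]
cap_face [(array([0.5434, 0.0513, 0.0722]), 0.91)]
cap_lug [(array([0.5393, 0.0798, 0.0511]), 0.61)]
cap_face []
cap_lug [(array([0.5352, 0.0844, 0.0506]), 0.4)]
```

Request:
apply_moves(
  series=[
    [0,0,0,0,0,0.04,-1],
    [0,0,0,0,0,0,-1],
  ],
)

```text
time_s: 6.68
tool_pos: [0.5414, 0.0474, 0.0766]
ee_rot: [0.0, -0.078, 0.997, -0.001]
ft_force: [-4.7, -1.0, 13.6]
opening: 0.0137
grip_force: 25.0
```

Request:
apply_moves(
  series=[
    [0,0,0,0,0,0.04,-1],
    [0,0,0,0,0,0,-1],
  ],
)

```text
time_s: 6.92
tool_pos: [0.542, 0.0474, 0.0764]
ee_rot: [0.001, -0.078, 0.997, -0.001]
ft_force: [-6.6, -1.0, 21.5]
opening: 0.0139
grip_force: 25.0
```

Request:
apply_moves(
  series=[
    [0,0,0.5,0,0,-0.02,-1],
    [0,0,0.5,0,0,0,-1],
    [0,0,0.5,0,0,0,-1],
    [0,0,0.5,0,0,0,-1],
    [0,0,0,0,0,0,-1],
  ],
)

```text
time_s: 7.55
tool_pos: [0.5431, 0.0481, 0.0765]
ee_rot: [0.002, 0.042, 0.999, 0.0]
ft_force: [-1.4, 0.3, 12.1]
opening: 0.0138
grip_force: 25.0
```

```bash
python3 - <<'E'
from h import *
brief()
E
```

```text
t 7.55 p [0.5431 0.0481 0.0765] x [-0.996  0.084 -0.004] z [ 0.004 -0.    -1.   ] f [-1.4  0.3 12.1] m [0.16 0.08 0.1 ] op 0.0138 g 25.006137192249298 j [ 0.56  0.31 -0.79  1.86  0.26  1.06  1.15]
```

Request:
apply_moves(
  series=[
    [0,0,0.5,0,0,0,-1],
    [0,0,0.5,0,0,0,-1],
    [0,0,0,0,0,0,-1],
  ],
)

```text
time_s: 7.92
tool_pos: [0.5431, 0.0482, 0.0765]
ee_rot: [0.002, 0.102, 0.995, 0.0]
ft_force: [-1.7, 0.6, 12.5]
opening: 0.0138
grip_force: 25.0
```

Request:
apply_moves(
  series=[
    [0,0,0.5,0,0,0,-1],
    [0,0,0,0,0,0,-1],
  ],
)

```text
time_s: 8.18
tool_pos: [0.5431, 0.0483, 0.0765]
ee_rot: [0.002, 0.132, 0.991, 0.0]
ft_force: [0.2, 1.3, 10.6]
opening: 0.0136
grip_force: 25.0
```

Request:
apply_moves(
  series=[
    [0,0,0.5,0,0,0,-1],
    [0,0,0,0,0,0,-1],
  ],
)

```text
time_s: 8.43
tool_pos: [0.5432, 0.0483, 0.0765]
ee_rot: [0.002, 0.161, 0.987, 0.0]
ft_force: [-1.3, 1.3, 11.4]
opening: 0.0137
grip_force: 25.0
```

Request:
apply_moves(
  series=[
    [0,0,0.5,0,0,0,-1],
    [0,0,0,0,0,0,-1],
  ],
)

```text
time_s: 8.68
tool_pos: [0.5432, 0.0483, 0.0765]
ee_rot: [0.002, 0.191, 0.982, 0.001]
ft_force: [-1.0, 0.2, 11.8]
opening: 0.0138
grip_force: 25.0
```

Request:
apply_moves(
  series=[
    [0,0,0.5,0,0,0,-1],
    [0,0,0,0,0,0,-1],
  ],
)

```text
time_s: 8.93
tool_pos: [0.5432, 0.0482, 0.0765]
ee_rot: [0.002, 0.22, 0.975, 0.001]
ft_force: [-1.0, 1.0, 11.6]
opening: 0.0139
grip_force: 25.0
```

Request:
apply_moves(
  series=[
    [0,0,0.5,0,0,0,-1],
    [0,0,0,0,0,0,-1],
  ],
)

```text
time_s: 9.18
tool_pos: [0.5433, 0.0482, 0.0765]
ee_rot: [0.002, 0.249, 0.968, 0.001]
ft_force: [-0.8, 1.0, 11.2]
opening: 0.0136
grip_force: 25.0
```

Request:
apply_moves(
  series=[
    [0,0,0.5,0,0,0,-1],
    [0,0,0,0,0,0,-1],
  ],
)

```text
time_s: 9.43
tool_pos: [0.5433, 0.0481, 0.0764]
ee_rot: [0.002, 0.278, 0.96, 0.001]
ft_force: [0.6, 0.6, 11.7]
opening: 0.0136
grip_force: 25.0
```

Request:
apply_moves(
  series=[
    [0,0,0.5,0,0,0,-1],
    [0,0,0,0,0,0,-1],
  ],
)

```text
time_s: 9.68
tool_pos: [0.5433, 0.0481, 0.0764]
ee_rot: [0.002, 0.307, 0.952, 0.001]
ft_force: [-0.7, 0.1, 10.6]
opening: 0.014
grip_force: 25.0
```

Request:
apply_moves(
  series=[
    [0,0,0.5,0,0,0,-1],
    [0,0,0,0,0,0,-1],
  ],
)

```text
time_s: 9.93
tool_pos: [0.5433, 0.048, 0.0764]
ee_rot: [0.002, 0.335, 0.942, 0.001]
ft_force: [-0.4, -0.1, 10.4]
opening: 0.0141
grip_force: 25.0
```

Request:
apply_moves(
  series=[
    [0,0,0.5,0,0,0,-1],
    [0,0,0,0,0,0,-1],
  ],
)

```text
time_s: 10.18
tool_pos: [0.5433, 0.048, 0.0763]
ee_rot: [0.002, 0.364, 0.932, 0.001]
ft_force: [-0.4, 0.3, 10.6]
opening: 0.0136
grip_force: 25.0
```

Request:
apply_moves(
  series=[
    [0,0,0.5,0,0,0,-1],
    [0,0,0,0,0,0,-1],
  ],
)

```text
time_s: 10.42
tool_pos: [0.5433, 0.048, 0.0761]
ee_rot: [0.002, 0.391, 0.92, 0.001]
ft_force: [0.9, 0.6, 8.6]
opening: 0.014
grip_force: 25.1
```

Request:
apply_moves(
  series=[
    [0,0,0.5,0,0,0,-1],
    [0,0,0,0,0,0,-1],
  ],
)

```text
time_s: 10.68
tool_pos: [0.5429, 0.0479, 0.0755]
ee_rot: [0.002, 0.419, 0.908, 0.001]
ft_force: [1.4, 1.0, 4.6]
opening: 0.0137
grip_force: 25.0
```

Request:
apply_moves(
  series=[
    [0,0,0.2,0,0,0.05,-1],
    [0,0,0,0,0,0,-1],
  ],
)

```text
time_s: 10.92
tool_pos: [0.5414, 0.0475, 0.0722]
ee_rot: [0.0, 0.43, 0.903, 0.0]
ft_force: [1.1, 1.0, 2.0]
opening: 0.0136
grip_force: 25.0
```

```bash
python3 - <<'E'
from h import *
brief()
E
```

```text
t 10.93 p [0.5414 0.0475 0.0722] x [-0.631  0.776 -0.   ] z [ 0.001  0.    -1.   ] f [1.1 1.  2. ] m [ 0.08 -0.5  -0.01] op 0.0136 g 25.000526010990143 j [ 0.45  0.29 -0.66  1.87  0.2   1.05  0.39]
```

The lugs have dropped in: z fell 4 mm and the force vanished. Now I press home.

Request:
apply_moves(
  series=[
    [0,0,0,0,0,0.1,-1],
    [0,0,0,0,0,0.1,-1],
    [0,0,0,0,0,0.08,-1],
    [0,0,0,0,0,0,-1],
    [0,0,0,0,0,0,-1],
  ],
  newtons=40,
)

```text
time_s: 11.55
tool_pos: [0.5414, 0.0476, 0.0616]
ee_rot: [0.0, 0.43, 0.903, 0.0]
ft_force: [-1.1, 0.9, 8.5]
opening: 0.0134
grip_force: 40.0
```

```bash
python3 - <<'E'
from h import *
brief()
E
```

```text
t 11.55 p [0.5414 0.0476 0.0616] x [-0.631  0.776 -0.001] z [ 0.001 -0.    -1.   ] f [-1.1  0.9  8.5] m [ 0.02  0.02 -0.01] op 0.0134 g 40.0029194355011 j [ 0.44  0.3  -0.66  1.88  0.22  1.03  0.38]
```

Request:
apply_moves(
  series=[
    [0,0,0,0,0,0.02,-1],
    [0,0,0.6,0,0,0,-1],
    [0,0,0.6,0,0,0,-1],
    [0,0,0.6,0,0,0,-1],
    [0,0,0,0,0,0,-1],
  ],
)

```text
time_s: 12.18
tool_pos: [0.5427, 0.0476, 0.0615]
ee_rot: [0.002, 0.525, 0.851, 0.001]
ft_force: [1.0, -0.4, 9.3]
opening: 0.0137
grip_force: 40.0
```

```bash
python3 - <<'E'
from h import *
brief()
E
```

```text
t 12.18 p [0.5427 0.0476 0.0615] x [-0.449  0.893 -0.002] z [ 0.003 -0.    -1.   ] f [ 1.  -0.4  9.3] m [-0.03 -0.38 -0.07] op 0.0137 g 40.00819802284241 j [ 0.42  0.3  -0.63  1.88  0.2   1.03  0.17]
```

Request:
apply_moves(
  series=[
    [0,0,0.8,0,0,0,-1],
    [0,0,0.8,0,0,0,-1],
    [0,0,0.8,0,0,0,-1],
    [0,0,0.8,0,0,0,-1],
    [0,0,0.8,0,0,0,-1],
    [0,0,0.8,0,0,0,-1],
    [0,0,0.8,0,0,0,-1],
    [0,0,0,0,0,0,-1],
  ],
)

```text
time_s: 13.18
tool_pos: [0.5429, 0.0475, 0.0616]
ee_rot: [0.001, 0.776, 0.631, 0.001]
ft_force: [1.5, -0.1, 9.8]
opening: 0.0133
grip_force: 40.0
```

```bash
python3 - <<'E'
from h import *
brief()
E
```

```text
t 13.18 p [0.5429 0.0475 0.0616] x [0.205 0.979 0.001] z [ 0.004 -0.    -1.   ] f [ 1.5 -0.1  9.8] m [-0.09 -0.34 -0.06] op 0.0133 g 40.00583589076996 j [ 0.33  0.28 -0.53  1.88  0.16  1.02 -0.47]
```

Request:
apply_moves(
  series=[
    [0,0,0.8,0,0,0,-1],
    [0,0,0.8,0,0,0,-1],
    [0,0,0.8,0,0,0,-1],
    [0,0,0.8,0,0,0,-1],
    [0,0,0.8,0,0,0,-1],
    [0,0,0.6,0,0,0,-1],
    [0,0,0,0,0,0,-1],
  ],
)

```text
time_s: 14.05
tool_pos: [0.5429, 0.0472, 0.0615]
ee_rot: [0.001, 0.919, 0.395, 0.002]
ft_force: [1.2, -0.1, 8.9]
opening: 0.0138
grip_force: 40.0
```

```bash
python3 - <<'E'
from h import *
brief()
E
```

```text
t 14.05 p [0.5429 0.0472 0.0615] x [0.688 0.726 0.002] z [ 0.004 -0.    -1.   ] f [ 1.2 -0.1  8.9] m [-0.15 -0.24  0.02] op 0.0138 g 40.00329852104187 j [ 0.26  0.27 -0.45  1.88  0.14  1.01 -1.  ]
```

Request:
apply_moves(
  series=[
    [0,0,0.5,0,0,0,-1],
    [0,0,0.5,0,0,0,-1],
    [0,0,0,0,0,0,-1],
  ],
)

```text
time_s: 14.42
tool_pos: [0.543, 0.0472, 0.0616]
ee_rot: [0.001, 0.941, 0.34, 0.002]
ft_force: [1.3, -0.2, 8.5]
opening: 0.0138
grip_force: 40.0
```

```bash
python3 - <<'E'
from h import *
brief()
E
```

```text
t 14.43 p [0.543  0.0472 0.0616] x [0.769 0.639 0.003] z [ 0.004 -0.    -1.   ] f [ 1.3 -0.2  8.5] m [-0.2  -0.31 -0.02] op 0.0138 g 40.0029194355011 j [ 0.25  0.27 -0.43  1.88  0.13  1.01 -1.12]
```

Request:
apply_moves(
  series=[
    [0,0,0.4,0,0,0,-1],
    [0,0,0,0,0,0,-1],
  ],
)

```text
time_s: 14.68
tool_pos: [0.543, 0.0471, 0.0616]
ee_rot: [0.001, 0.948, 0.317, 0.002]
ft_force: [2.3, -0.7, 9.2]
opening: 0.0138
grip_force: 40.0
```

```bash
python3 - <<'E'
from h import *
brief()
E
```

```text
t 14.68 p [0.543  0.0471 0.0616] x [0.799 0.601 0.003] z [ 0.004 -0.    -1.   ] f [ 2.3 -0.7  9.2] m [-0.17 -0.29  0.04] op 0.0138 g 40.00312685966492 j [ 0.24  0.27 -0.43  1.89  0.13  1.01 -1.16]
```

Request:
apply_moves(
  series=[
    [0,0,0.4,0,0,0,-1],
    [0,0,0,0,0,0,-1],
  ],
)

```text
time_s: 14.92
tool_pos: [0.543, 0.0471, 0.0616]
ee_rot: [0.001, 0.956, 0.294, 0.002]
ft_force: [1.7, -0.5, 9.1]
opening: 0.0137
grip_force: 40.0
```

```bash
python3 - <<'E'
from h import *
brief()
E
```

```text
t 14.93 p [0.543  0.0471 0.0616] x [0.827 0.562 0.003] z [ 0.004 -0.001 -1.   ] f [ 1.7 -0.5  9.1] m [-0.2  -0.31  0.06] op 0.0137 g 40.00298023223877 j [ 0.24  0.26 -0.42  1.89  0.13  1.01 -1.21]
```

Request:
apply_moves(
  series=[
    [0,0,0.4,0,0,0,-1],
    [0,0,0,0,0,0,-1],
  ],
)

```text
time_s: 15.18
tool_pos: [0.5431, 0.047, 0.0616]
ee_rot: [0.001, 0.963, 0.271, 0.002]
ft_force: [1.6, -1.1, 9.4]
opening: 0.0134
grip_force: 40.0
```

```bash
python3 - <<'E'
from h import *
brief()
E
```

```text
t 15.18 p [0.5431 0.047  0.0616] x [0.853 0.522 0.003] z [ 0.004 -0.001 -1.   ] f [ 1.6 -1.1  9.4] m [-0.18 -0.31  0.04] op 0.0134 g 40.00779211521149 j [ 0.23  0.26 -0.41  1.89  0.13  1.01 -1.26]
```

Request:
apply_moves(
  series=[
    [0,0,0.4,0,0,0,-1],
    [0,0,0,0,0,0,-1],
  ],
)

```text
time_s: 15.42
tool_pos: [0.5439, 0.0472, 0.0617]
ee_rot: [0.001, 0.969, 0.248, 0.003]
ft_force: [4.7, -0.2, 7.4]
opening: 0.0136
grip_force: 40.1
```

```bash
python3 - <<'E'
from h import *
brief()
E
```

```text
t 15.43 p [0.5439 0.0472 0.0617] x [0.877 0.481 0.005] z [ 0.006 -0.    -1.   ] f [ 4.7 -0.2  7.4] m [-0.13 -0.74  0.23] op 0.0136 g 40.0679075717926 j [ 0.23  0.26 -0.41  1.89  0.12  1.01 -1.3 ]
```

Request:
apply_moves(
  series=[
    [0,0,0.25,0,0,0,-1],
    [0,0,0,0,0,0,-1],
  ],
)

```text
time_s: 15.68
tool_pos: [0.544, 0.0473, 0.0617]
ee_rot: [0.001, 0.972, 0.234, 0.003]
ft_force: [3.6, 0.1, 7.3]
opening: 0.014
grip_force: 40.5
```

```bash
python3 - <<'E'
from h import *
brief()
E
```

```text
t 15.68 p [0.544  0.0473 0.0617] x [0.89  0.456 0.005] z [ 0.006 -0.001 -1.   ] f [3.6 0.1 7.3] m [-0.18 -0.86  0.68] op 0.014 g 40.48872470855713 j [ 0.22  0.26 -0.4   1.89  0.12  1.01 -1.33]
```

Torque climbs against the end stop. I ease up so the cap rises into its notches before I release it.

Request:
apply_moves(
  series=[
    [0,0,-0.15,0,0,-0.08,-1],
    [0,0,0,0,0,-0.09,-1],
    [0,0,0,0,0,0,-1],
    [0,0,0,0,0,0,-1],
  ],
)

```text
time_s: 16.18
tool_pos: [0.5437, 0.0473, 0.0675]
ee_rot: [0.001, 0.97, 0.243, 0.003]
ft_force: [6.2, 1.5, 1.5]
opening: 0.014
grip_force: 40.2
```

```bash
python3 - <<'E'
from h import *
brief()
E
```

```text
t 16.18 p [0.5437 0.0473 0.0675] x [0.882 0.471 0.005] z [ 0.006 -0.    -1.   ] f [6.2 1.5 1.5] m [ 0.01 -1.31  0.42] op 0.014 g 40.161248445510864 j [ 0.23  0.26 -0.41  1.88  0.12  1.02 -1.31]
```

Request:
apply_moves(
  series=[
    [0,0,0,0,0,-0.04,-1],
    [0,0,0,0,0,0,-1],
  ],
)

```text
time_s: 16.42
tool_pos: [0.5436, 0.0473, 0.0676]
ee_rot: [0.0, 0.97, 0.243, 0.003]
ft_force: [9.9, 0.9, -7.8]
opening: 0.0135
grip_force: 40.2
```

Request:
apply_moves(
  series=[
    [0,0,0,0,0,0.035,-1],
    [0,0,0,0,0,0,-0.6],
    [0,0,0,0,0,0,-0.3],
    [0,0,0,0,0,0,-0.2],
    [0,0,0,0,0,0,-0.2],
  ],
)

```text
time_s: 17.05
tool_pos: [0.5405, 0.0473, 0.0667]
ee_rot: [-0.0, 0.97, 0.242, -0.001]
ft_force: [0.5, -0.0, 0.5]
opening: 0.0332
grip_force: 0.0
```

Request:
apply_moves(
  series=[
    [0,0,0,0,0,-0.4,-0.2],
    [0,0,0,0,0,-0.8,-0.2],
    [0,0,0,0,0,-1,-0.2],
    [0,0,0,0,0,-1,-0.2],
    [0,0,0,0,0,-0.6,0.2],
    [0,0,0,0,0,0,0.2],
  ],
)

```text
time_s: 17.8
tool_pos: [0.5425, 0.0477, 0.2225]
ee_rot: [0.001, 0.97, 0.242, 0.003]
ft_force: [0.2, -0.1, -0.4]
opening: 0.0473
grip_force: 0.0
```

```bash
python3 - <<'E'
from h import *
brief()
ims=[]
for c in ['side','wrist']:
  d=bot.snapshot(c); ims.append(d['color'])
  for q in ['cap','cap_face','toy_car','stamp']: print(c,q,[(np.round(x['point'],4),round(x['p'],2)) for x in bot.mark_of(c,q)[:1]])
cv2.imwrite('pics/end.png',cv2.resize(np.vstack([ims[0][100:300],ims[1]])[:,:,::-1],None,fx=.95,fy=.95))
E
```

```text
t 17.8 p [0.5425 0.0477 0.2225] x [0.883 0.47  0.005] z [ 0.006 -0.    -1.   ] f [ 0.2 -0.1 -0.4] m [-0.02 -0.01  0.01] op 0.0473 g 0.0 j [ 0.25  0.11 -0.42  1.71  0.05  1.32 -1.26]
side cap [(array([0.5433, 0.0439, 0.0339]), 0.76)]
side cap_face [(array([0.5438, 0.0494, 0.0619]), 0.83)]
side toy_car [(array([ 0.5687, -0.0878,  0.0318]), 0.67)]
side stamp []
wrist cap [(array([0.5415, 0.0483, 0.0343]), 0.87)]
wrist cap_face [(array([0.5452, 0.0458, 0.0661]), 0.82)]
wrist toy_car [(array([ 0.5689, -0.0936,  0.0295]), 0.89)]
wrist stamp []
```

View pics/end.png

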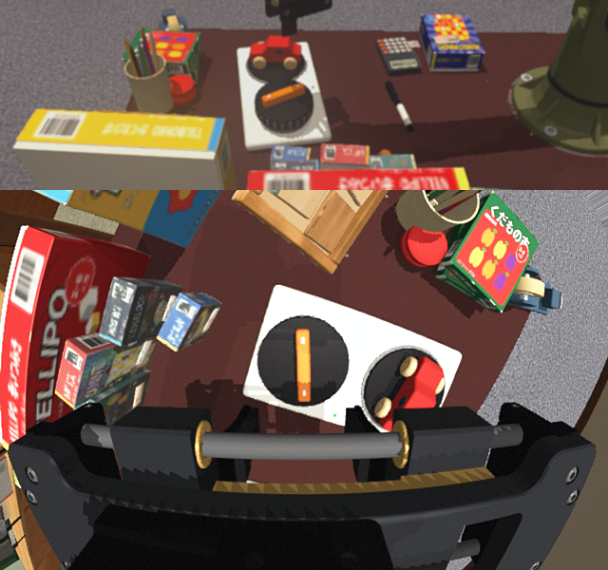

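The picture shows the cap level in its bay, with the bar at (303,365), the car in place and nothing touched by the arm. An upward pull of about 8 N moved the cap only 0.1 mm, so it is locked. The cap's measured height is about 31–34 mm, which fits. Handing in.

```bash
python3 -c "
from station import bot
print(bot.close_job())"
```

```text
the job is handed in; nothing more can be done
None
```

The battery cap was turned until its lugs dropped in, pressed home, turned on to the stop and released; an upward pull of about 8 N before I let go did not lift it. The car is still on the turntable, I never went near the stamp, and the job was handed in at about 18 s.

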